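# Hold a glass tube on the touch mixer

## Task

Take the long stoppered glass tube out of the test-tube rack with a gentle grip, for it is thin glass, and stand it upright in the rubber cup of the touch mixer. Push down with it until the cup is about half-way down its spring travel, never all the way to its stop, keep it there for at least three seconds, and finish with the robot still holding the tube and keeping the cup pressed like that. Leave the two short tubes, the flask and the dish where they are.

Things in the scene. Friction and masses are not known exactly. Their poses are not given: they have to be found in the camera images.
- long_tube: long glass test tube, 20 mm across, glass 150 mm long, rounded bottom, black rubber stopper on top 15 mm high, up to 25 mm across (165 mm overall, about 40 g). Origin: its lowest point; z along its axis to the stopper. Stands loosely in a rack opening, bottom 5 mm above the table. Cracks if the fingers' forces on it add up to over 120 N (60 N a finger); 20 to 40 N of grip is ample
- rack: fixed plastic rack, 100 mm (its x) by 158 mm (its y), 80 mm high, with 2 x 3 square openings of 24 mm at 50 mm pitch. Origin at the centre of its underside. Tubes stand on its 5 mm base plate; pull them straight up. The tubes stand in the openings of its +x row
- short_stoppered_tube: short glass tube with a stopper in the same rack, 20 mm across, 100 mm overall, its top 105 mm above the table; to be left alone. Origin at its bottom
- short_open_tube: short open glass tube in the same rack, 20 mm across (22 mm rim), 100 mm long, its top 105 mm above the table; to be left alone. Origin at its bottom
- mixer: fixed low bench mixer, housing 110 x 110 mm, 72 mm high with a cone-shaped neck, and a black rubber cup on top. Origin at the centre of its underside, z up
- cup_floor (a point): centre of the flat inner floor of the mixer's rubber cup, 92 mm above the table when not pressed; it moves down with the cup. The cup is 52 mm across outside and 44 mm inside at the rim, the rim 14 mm above its floor
- mixer_cup (a joint): how far the cup is pressed straight down, in m: 0 up, 0.012 at its stop. A spring holds it up: 2 N to start it moving, then 0.5 N more per mm (5 N at half-way, 8 N at the stop)
- flask: conical glass flask with a stopper, 80 mm across, 132 mm high, standing loose on the table; to be left alone. Origin at its underside
- dish: flat round covered glass dish, 93 mm across, 15 mm high, loose on the table; to be left alone. Origin at its underside

How it is judged:
By the outcome, as a careful person would: the job done as asked, in the order asked, and still so for the second after the job is handed in, while the arm keeps its last pose, push and grip.
It also fails if it takes over 45 s, if anything falls off the work surface, if the arm or the gripper's body presses on something with over 40 N, if the wrist force passes 120 N, or if a joint passes its speed limit or range.

## Robot

A 6-joint arm with a two-finger parallel gripper is mounted at the origin on the work surface. World frame = base frame: x ahead of the robot, y to its left, z up, the work surface at z = 0. Lengths are in m, angles in degrees, forces in N, time in s.
With the tool pointing down it reaches from about 0.3 to 0.75 m from the base axis. Payload 8.5 kg.
Tool frame: the origin (TCP) lies on the centre line of the jaws, within the pads' length; the fingertips stand 11 mm ahead of it and the grasp point (between the pads) lies 8 mm behind it; z points along the fingers, y is the line along which they close (so a half turn about z gives the same grasp; the last joint's range is limited). The gripper opens to 85 mm and grips with 20 to 120 N. Pads are 22 mm wide; open, the fingers measure 114 mm over their backs; the gripper's body (76 mm by 85 mm) begins 54 mm behind the grasp point. The pads swing forward as they close: fully open they stand 13 mm farther back than shut.
Start: joints at [-12.336, 21.807, 74.336, -0, 83.858, -12.336], TCP at [0.55, 0, 0.242] pointing down, gripper open.
Joint ranges: [-178.18, 178.18], [-50.72, 133.34], [12.68, 142.11], [-81.47, 261.47], [9.98, 163.14], [-165.26, 165.26]. Speed limits (degrees/s): [136.94, 136.94, 180, 180, 180, 180].

## Interface

Orientations are given as a 3x3 rotation matrix whose columns are the frame's x, y, z axes.
In Python, from rig import env, readout, get_image gives the robot as it stands (env), with the cameras as plain functions and the readings (readout).
- The arm moves only by the shell command python3 nudge.py FILE [FORCE], which reads ROWS from the file FILE. ROWS is a JSON list that holds a single list of rows (three levels of brackets), with 1 to 10 rows, each of 5 numbers: dx, dy, dz in m, then a turn about the tool's z in degrees, then the finger opening in m; each row shifts and turns the commanded pose from where the row before left it, along the tool's axes as they then stand; what a row does not reach is not made up. A row lasts 1/10 s, in which the tool goes at most 0.05 m and 8.59 degrees, less where a joint would pass 70% of its speed; a pose out of reach is approached as far as the arm can. The fingers move at their own pace and stop on an object; FORCE is the grip in N (left out, the last holds). Time passes only in rows, so rows that do not move let the fingers close. It prints the time, the measured TCP pose, the force, the opening and the grip force at its end. Input that does not fit is refused with a message, and nothing moves.
- readout.observe(): the state, without advancing time (a new reading comes with each control period).
- get_image(name): name is "scene" or "side" or "wrist"; returns a dict with "pixels" (480x640x3 uint8, red, green, blue), "K" (3x3 intrinsics, pixels), "extrinsics" (4x4, takes a point from world to camera coordinates). Camera axes: x right, y down, z forward; pixel columns grow to the right and rows downward; lengths in m; the calibration is good to about 2 mm. A picture is of the moment at which its call begins. There is no depth.
- env.close_job(): hands the job in; it is judged then, once.
The state is a dict: "time_s": time; "q": joint angles; "qvel": joint speeds; "joint_efforts": joint torques, N m; "position": TCP position; "tool_rot": TCP orientation; "ft_force": force on the tool from outside, world axes, zero at the start; "wrist_torque": the same for the moment, N m; "grip_width": finger opening in m; "gripper_force": force on a finger pad.
Only numpy, scipy, OpenCV 4.12 (cv2) and the standard library are available. Lean on these libraries where they do the work, as an engineer would, in place of code of your own. Each camera call takes 0.05 s, during which the arm holds its last target. There are 200 camera calls.

## Working session

There is one attempt and no reset: what is moved stays moved. The work goes in short steps, Python scripts to look and compute and a shell command to move; the robot and the scene stay as the last step left them, time stands still between calls to the robot, and variables do not carry over. Pictures are saved under pics/ and viewed, at most 10 in all, crops included, and the job is handed in when it is done.

```bash
ls; mkdir -p pics; python3 - <<'E'
from rig import env, readout, get_image
import cv2,pickle
for n in("scene","side"):
    d=get_image(n); cv2.imwrite(f"pics/{n}0.png",d["pixels"][:,:,::-1]); pickle.dump(d,open(n+".pkl","wb"))
o=readout.observe(); print(o["time_s"],o["position"],o["tool_rot"],o["grip_width"])
E
```

```text
nudge.py
pics
rig.py
0.1 [5.49757622e-01 5.28258045e-05 2.41785432e-01] [[ 2.62799751e-05  9.99999237e-01 -1.23484936e-03]
 [ 9.99999962e-01 -2.59409231e-05  2.74584742e-04]
 [ 2.74552499e-04 -1.23485652e-03 -9.99999200e-01]] 0.0855928781493938
```

View pics/scene0.png

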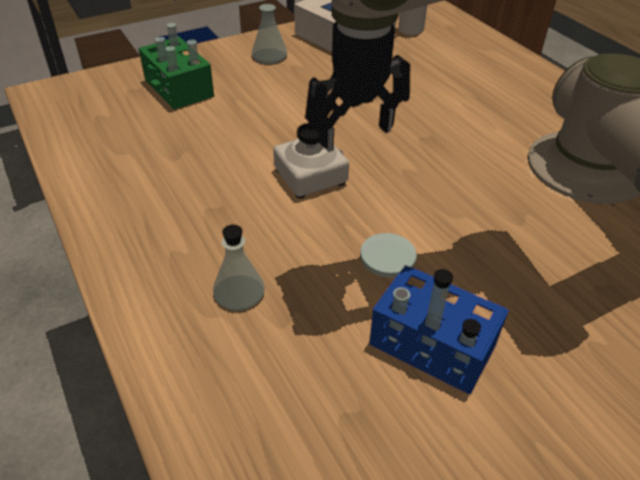

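View pics/side0.png

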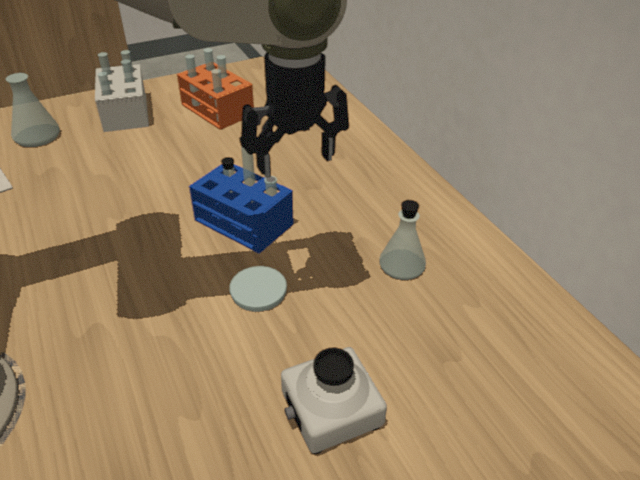

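The scene view shows the blue rack with the long tube's stopper at about (443,278) and the mixer cup at (310,135). In the side view the rack is at (240,205), its tube partly hidden by a finger, and the cup is at (334,365). I'll enlarge these areas.

```bash
python3 - <<'E'
import cv2,pickle,numpy as np
S=pickle.load(open("scene.pkl","rb"))["pixels"];D=pickle.load(open("side.pkl","rb"))["pixels"]
def c(I,x,y,w,h,k): 
    I=cv2.resize(I[y:y+h,x:x+w,::-1],None,fx=k,fy=k,interpolation=cv2.INTER_CUBIC)
    I=cv2.convertScaleAbs(I,alpha=1.6,beta=20)
    for i in range(0,w,10): cv2.line(I,(i*k,0),(i*k,6 if i%50 else 14),(0,0,255),1)
    for i in range(0,h,10): cv2.line(I,(0,i*k),(6 if i%50 else 14,i*k),(0,0,255),1)
    return I
cv2.imwrite("pics/c1.png",c(S,360,260,160,120,5))
cv2.imwrite("pics/c2.png",c(D,180,140,120,110,5))
cv2.imwrite("pics/c3.png",np.hstack([c(S,265,115,90,100,4),c(D,280,340,110,100,4)]))
E
```

```text
(no output)
```

View pics/c1.png

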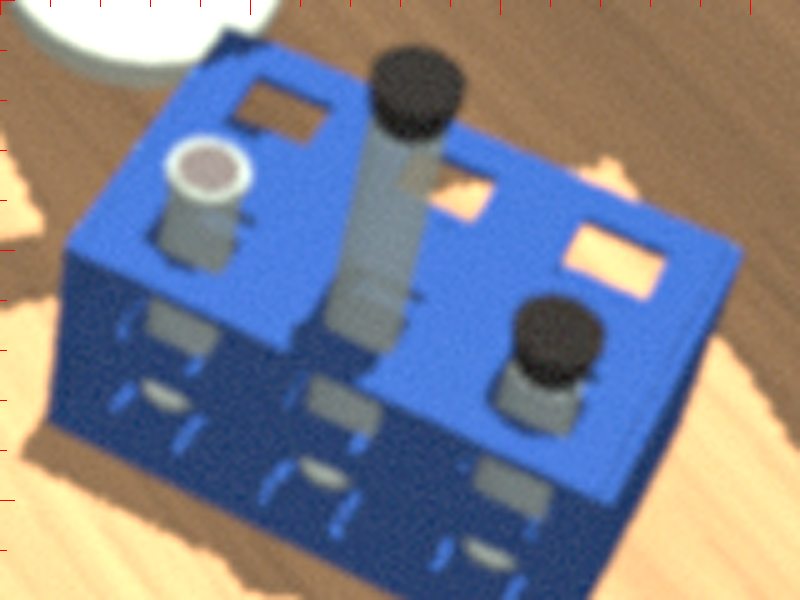

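View pics/c2.png

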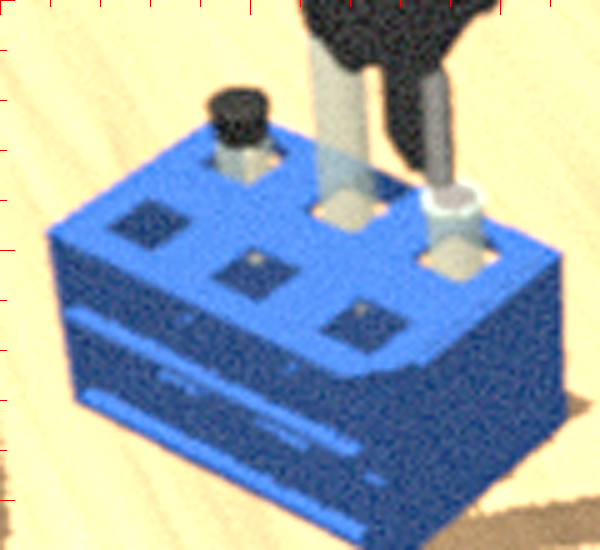

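View pics/c3.png

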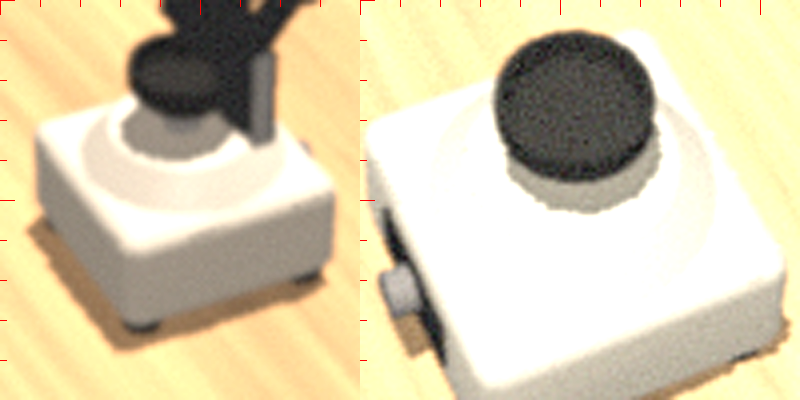

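Rack crops: open tube rim at scene (401.6,294) and side (270.6,179.4). Short stopper top at scene (471.6,324.6) and side (228,160.6). Long stopper top at scene (443.6,275). Cup rim centre at scene (310,134) and side (333.8,364.5).

```bash
cat > h.py <<'E'
import numpy as np,cv2,pickle
def ray(d,p,z):
    E=d["extrinsics"];R,t=E[:3,:3],E[:3,3];c=-R.T@t
    r=R.T@np.linalg.inv(d["K"])@[p[0],p[1],1];return c+r*(z-c[2])/r[2]
def proj(d,P):
    E=d["extrinsics"];q=d["K"]@(E[:3,:3]@np.asarray(P,float)+E[:3,3]);return q[:2]/q[2]
def tri(a,pa,b,pb):
    A=cv2.triangulatePoints(a["K"]@a["extrinsics"][:3],b["K"]@b["extrinsics"][:3],np.float64(pa),np.float64(pb));return (A[:3]/A[3]).ravel()
E
python3 - <<'E'
from h import *
np.set_printoptions(precision=4,suppress=True)
S=pickle.load(open("scene.pkl","rb"));D=pickle.load(open("side.pkl","rb"))
for n,a,b,z in [("open",(401.6,294),(270.6,179.4),.105),("short",(471.6,324.6),(228,160.6),.105),("cup",(310,134),(333.8,364.5),.106)]:
    print(n,ray(S,a,z),ray(D,b,z),tri(S,a,D,b))
print("long",ray(S,(443.6,275),.170))
for p in [(373.6,309),(508.4,309.4),(482.4,360.6)]: print("S corner",ray(S,p,.08))
for p in [(190,186.4),(292,191),(222,164)]: print("D corner",ray(D,p,.08))
print("flask top",ray(S,(233,234),.132),ray(D,(410,207),.132)," dish",ray(S,(388,253),.012),ray(D,(258,287),.012))
E
```

```text
open [0.5755 0.1707 0.105 ] [0.5731 0.1676 0.105 ] [0.5742 0.1697 0.1033]
short [0.5264 0.2564 0.105 ] [0.5259 0.2542 0.105 ] [0.5261 0.2559 0.104 ]
cup [ 0.5029 -0.2156  0.106 ] [ 0.4923 -0.2318  0.106 ] [ 0.4961 -0.2265  0.0973]
long [0.5507 0.2134 0.17  ]
S corner [0.6096 0.158  0.08  ]
S corner [0.4484 0.2469 0.08  ]
S corner [0.5348 0.2948 0.08  ]
D corner [0.4479 0.2422 0.08  ]
D corner [0.6061 0.1517 0.08  ]
D corner [0.5224 0.2844 0.08  ]
flask top [ 0.7358 -0.017   0.132 ] [ 0.7296 -0.0304  0.132 ]  dish [0.4883 0.0246 0.012 ] [0.4854 0.0215 0.012 ]
```

```bash
echo '[[[0.02,0,0,0,0.085],[0.04,0,0,0,0.085],[0.04,0,0,0,0.085],[0.04,0,0,0,0.085],[0.04,0,0,0,0.085],[0.02,0,0,0,0.085],[0.0125,0.0007,0,0,0.085],[0,0,0,0,0.085],[0,0,0,0,0.085]]]' > m.json && python3 nudge.py m.json 30
python3 - <<'E'
from h import *
from rig import env, readout, get_image
ds={}
for n in("scene","side","wrist"): ds[n]=get_image(n)
pickle.dump(ds,open("b.pkl","wb"))
o=readout.observe();print(o["position"],o["time_s"])
from numpy import *
k=4
def c(n,x,y,w,h,circ):
    d=ds[n];I=cv2.resize(d["pixels"][y:y+h,x:x+w,::-1],None,fx=k,fy=k,interpolation=cv2.INTER_CUBIC);I=cv2.convertScaleAbs(I,alpha=1.8,beta=30)
    for (cx,cy,cz,r) in circ:
        P=[((proj(d,(cx+r*cos(a),cy+r*sin(a),cz))-[x,y]+.5)*k).astype(int) for a in linspace(0,2*pi,40)]
        cv2.polylines(I,[array(P)],True,(0,0,255),1)
    return I
C=[(.4961,-.2265,.106,.026),(.4961,-.2265,.106,.022)]
top=hstack([c("scene",265,110,100,75,C),c("side",285,330,100,75,C)])
w=cv2.resize(ds["wrist"]["pixels"][:,:,::-1],(400,300))
b=cv2.convertScaleAbs(c("scene",395,255,100,75,[(.5505,.2125,.170,.0125)]))
cv2.imwrite("pics/d.png",vstack([top,hstack([w,b])]))
E
```

```text
time_s: 1.0
position: [0.5508, 0.2117, 0.2421]
tool_rot: [[0.0, 1.0, -0.0], [1.0, -0.0, -0.0], [-0.0, -0.0, -1.0]]
ft_force: [0.1, -0.0, 0.1]
grip_width: 0.0853
gripper_force: 0.0
[0.55087529 0.21139824 0.24236068] 1.15
```

View pics/d.png

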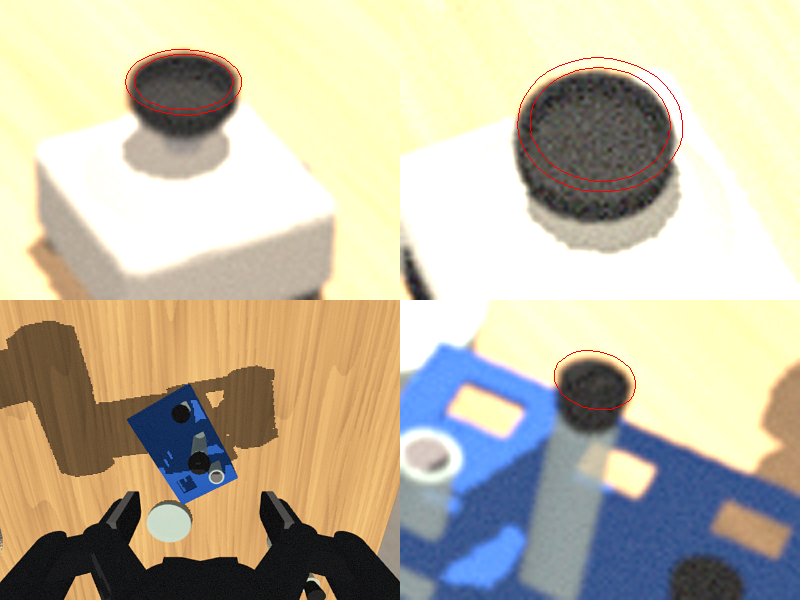

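The cup circles fit the scene view to about 1 px. In the side view the cup sits about 1 px left of and 2 px below my estimate. The long stopper is at wrist (318,259) and about 1 px below its projected circle in the scene view. Refining both.

```bash
python3 - <<'E'
from h import *
np.set_printoptions(precision=4,suppress=True)
ds=pickle.load(open("b.pkl","rb"));S,D,W=ds["scene"],ds["side"],ds["wrist"]
c=(.4961,-.2265,.106);a=proj(S,c)+[0,.4];b=proj(D,c)+[-1,2.2]
print("cup",ray(S,a,.106),ray(D,b,.106),tri(S,a,D,b))
print("tube",ray(S,proj(S,(.5505,.2125,.17))+[-.3,1.2],.17),ray(W,(318,259),.17))
cv2.imwrite("pics/e.png",cv2.convertScaleAbs(cv2.resize(W["pixels"][150:330,210:410,::-1],None,fx=3,fy=3,interpolation=cv2.INTER_CUBIC),alpha=2.,beta=30))
E
```

```text
cup [ 0.4967 -0.2254  0.106 ] [ 0.4934 -0.229   0.106 ] [ 0.4947 -0.2279  0.1039]
tube [0.5521 0.2139 0.17  ] [0.55   0.2144 0.17  ]
```

View pics/e.png

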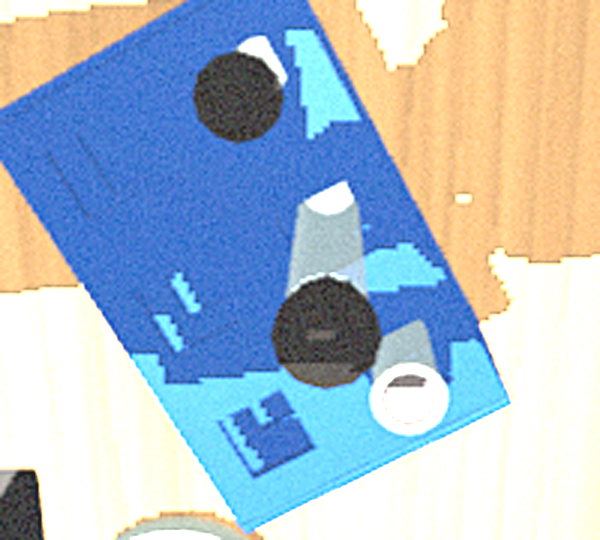

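```bash
echo '[[[0.0015,0,0.01,0,0.085],[0,0,0.025,0,0.085],[0,0,0.03,0,0.085],[0,0,0.03,0,0.085],[0,0,0.015,0,0.085],[0,0,0.005,0,0.085],[0,0,0,0,0.085]]]' > m.json && python3 nudge.py m.json 30 && echo '[[[0,0,0,0,0.01],[0,0,0,0,0.01],[0,0,0,0,0.01],[0,0,0,0,0.01],[0,0,0,0,0.01],[0,0,0,0,0.01],[0,0,0,0,0.01],[0,0,0,0,0.01]]]' > m.json && python3 nudge.py m.json 30
```

```text
time_s: 1.85
position: [0.5506, 0.2137, 0.1268]
tool_rot: [[0.0, 1.0, -0.001], [1.0, -0.0, -0.0], [-0.0, -0.001, -1.0]]
ft_force: [-0.4, 0.3, -0.3]
grip_width: 0.0851
gripper_force: 0.0
time_s: 2.65
position: [0.5506, 0.2141, 0.1277]
tool_rot: [[-0.0, 1.0, 0.0], [1.0, 0.0, 0.0], [0.0, 0.0, -1.0]]
ft_force: [-2.6, 0.4, 4.7]
grip_width: 0.0194
gripper_force: 29.5
```

```bash
echo '[[[0,0,-0.005,0,0.01],[0,0,-0.015,0,0.01],[0,0,-0.02,0,0.01],[0,0,-0.02,0,0.01],[0,0,-0.02,0,0.01],[0,0,-0.02,0,0.01],[0,0,-0.02,0,0.01],[0,0,-0.015,0,0.01],[0,0,-0.005,0,0.01],[0,0,0,0,0.01]]]' > m.json && python3 nudge.py m.json && echo '[[[-0.01,0,0,0,0.01],[-0.03,0,0,0,0.01],[-0.05,-0.005,0,0,0.01],[-0.05,-0.01,0,0,0.01],[-0.05,-0.01,0,0,0.01],[-0.05,-0.01,0,0,0.01],[-0.05,-0.01,0,0,0.01],[-0.05,-0.01,0,0,0.01],[-0.03,0,0,0,0.01],[-0.01,0,0,0,0.01]]]' > m.json && python3 nudge.py m.json && echo '[[[-0.02,0,0,0,0.01],[-0.01,0,0,0,0.01],[0,0,0,0,0.01],[0,0,0,0,0.01],[0,0,0,0,0.01]]]' > m.json && python3 nudge.py m.json
```

```text
time_s: 3.65
position: [0.5508, 0.214, 0.2675]
tool_rot: [[0.0, 1.0, 0.001], [1.0, -0.0, 0.0], [0.0, 0.001, -1.0]]
ft_force: [0.0, 0.4, -0.7]
grip_width: 0.0192
gripper_force: 29.3
time_s: 4.65
position: [0.4957, -0.164, 0.2663]
tool_rot: [[0.004, 1.0, -0.002], [1.0, -0.004, 0.0], [0.0, -0.002, -1.0]]
ft_force: [0.5, 1.1, -0.3]
grip_width: 0.0192
gripper_force: 29.4
time_s: 5.15
position: [0.4967, -0.1899, 0.2673]
tool_rot: [[-0.001, 1.0, -0.0], [1.0, 0.001, 0.0], [0.0, -0.0, -1.0]]
ft_force: [-0.4, -0.5, -0.8]
grip_width: 0.0195
gripper_force: 29.4
```

```bash
echo '[[[-0.015,-0.001,0,0,0.01],[-0.015,0,0,0,0.01],[-0.0075,0,0,0,0.01],[0,0,0,0,0.01],[0,0,0,0,0.01],[0,0,0,0,0.01]]]' > m.json && python3 nudge.py m.json
python3 - <<'E'
from h import *
from rig import env, readout, get_image
from numpy import *
ds={n:get_image(n) for n in("scene","side")}
pickle.dump(ds,open("c.pkl","wb"))
p=readout.observe()["position"];print(p)
k=4
def c(n,x,y,w,h):
    d=ds[n];I=cv2.resize(d["pixels"][y:y+h,x:x+w,::-1],None,fx=k,fy=k,interpolation=cv2.INTER_CUBIC);I=cv2.convertScaleAbs(I,alpha=1.6,beta=20)
    q=lambda P:((proj(d,P)-[x,y]+.5)*k).astype(int)
    for z,r in((p[2]-.122+.01,.01),(.106,.026)):
        cv2.polylines(I,[array([q((p[0]+r*cos(a),p[1]+r*sin(a),z)) for a in linspace(0,2*pi,40)])],True,(0,0,255),1)
    cv2.line(I,tuple(map(int,q((p[0],p[1],p[2]-.122)))),tuple(map(int,q((p[0],p[1],.092)))),(0,200,0),1)
    return I
cv2.imwrite("pics/f.png",hstack([c("scene",265,50,100,145),c("side",285,270,100,145)]))
E
```

```text
time_s: 5.75
position: [0.4957, -0.2282, 0.2673]
tool_rot: [[-0.0, 1.0, -0.0], [1.0, 0.0, 0.0], [0.0, -0.0, -1.0]]
ft_force: [0.0, 1.3, -0.3]
grip_width: 0.0194
gripper_force: 29.4
[ 0.49568832 -0.22803822  0.26738901]
```

View pics/f.png

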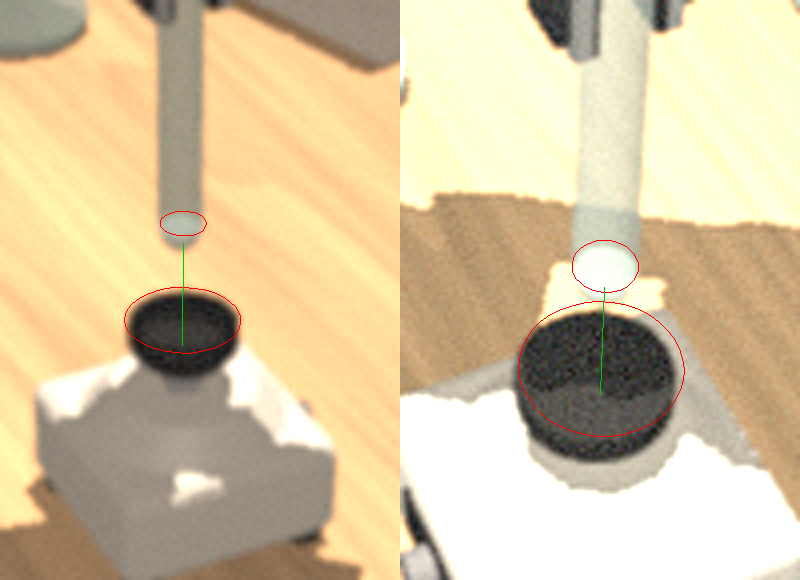

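Tube hangs straight, its bottom at scene (310.5,111) and side (336,343), as modelled. The cup sits about (0.2,0.7) px from the projected circle in the scene view and (-1.5,+2) px in the side view. Converting to a correction.

```bash
python3 - <<'E'
from h import *
ds=pickle.load(open("c.pkl","rb"));c=(.4957,-.228,.106)
a=proj(ds["scene"],c)+[.2,.7];b=proj(ds["side"],c)+[-1.5,2]
print(ray(ds["scene"],a,.106),ray(ds["side"],b,.106),tri(ds["scene"],a,ds["side"],b))
E
```

```text
[ 0.49645449 -0.22588735  0.106     ] [ 0.49260058 -0.22992548  0.106     ] [ 0.49410418 -0.22868759  0.10360155]
```

```bash
echo '[[[0,-0.001,0.005,0,0.01],[0,0,0.015,0,0.01],[0,0,0.015,0,0.01],[0,0,0.008,0,0.01],[0,0,0.003,0,0.01],[0,0,0,0,0.01],[0,0,0,0,0.01]]]' > m.json && python3 nudge.py m.json && echo '[[[0,0,0.002,0,0.01],[0,0,0.002,0,0.01],[0,0,0.002,0,0.01],[0,0,0.001,0,0.01],[0,0,0.001,0,0.01],[0,0,0,0,0.01],[0,0,0,0,0.01],[0,0,0,0,0.01]]]' > m.json && python3 nudge.py m.json; python3 - <<'E'
from rig import env, readout, get_image
for i in range(4): get_image("side");print(readout.observe()["ft_force"],readout.observe()["position"])
E
```

```text
time_s: 6.55
position: [0.4949, -0.2285, 0.2219]
tool_rot: [[-0.0, 1.0, 0.001], [1.0, 0.0, -0.001], [-0.001, 0.001, -1.0]]
ft_force: [0.5, 0.5, 0.8]
grip_width: 0.0193
gripper_force: 29.4
time_s: 7.35
position: [0.4947, -0.2284, 0.2135]
tool_rot: [[0.0, 1.0, 0.0], [1.0, -0.0, -0.0], [-0.0, 0.0, -1.0]]
ft_force: [-0.4, -0.6, 2.9]
grip_width: 0.0188
gripper_force: 29.6
[-0.34771401 -0.49844782  2.36773017] [ 0.4946773  -0.22841967  0.21346591]
[-0.37278381 -0.40563864  2.68052276] [ 0.49467346 -0.22841652  0.21340233]
[ 0.07935171 -0.01029108  2.77770028] [ 0.49467787 -0.22841286  0.21339131]
[-0.86175598  0.34645518  3.14797237] [ 0.49467215 -0.22839557  0.21339094]
```

```bash
echo '[[[0,0,0.001,0,0.01],[0,0,0.001,0,0.01],[0,0,0.001,0,0.01],[0,0,0.001,0,0.01],[0,0,0,0,0.01],[0,0,0,0,0.01],[0,0,0,0,0.01]]]' > m.json && python3 nudge.py m.json; python3 - <<'E'
from h import *
from rig import env, readout, get_image
F=[]
for i in range(10): d=get_image("side");F.append(readout.observe()["ft_force"])
print(np.mean(F,0),np.std(F,0),readout.observe()["position"])
s=get_image("scene");pickle.dump((s,d),open("d.pkl","wb"))
f=lambda I,x,y:cv2.convertScaleAbs(cv2.resize(I["pixels"][y:y+100,x:x+100,::-1],None,fx=4,fy=4,interpolation=cv2.INTER_CUBIC),alpha=1.6,beta=20)
cv2.imwrite("pics/g.png",np.hstack([f(s,265,90),f(d,285,320)]))
E
```

```text
time_s: 8.25
position: [0.4947, -0.2284, 0.2094]
tool_rot: [[-0.0, 1.0, 0.0], [1.0, 0.0, -0.0], [-0.0, 0.0, -1.0]]
ft_force: [-1.3, 0.0, 5.0]
grip_width: 0.0187
gripper_force: 29.8
[-0.64236638 -0.10080315  4.40064859] [0.56423851 0.66243049 0.47270263] [ 0.49469149 -0.22842545  0.20933744]
```

View pics/g.png

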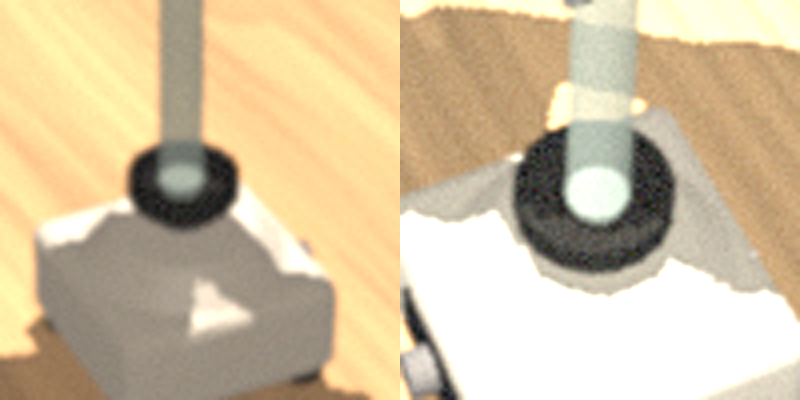

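Tube stands in the cup in both views, at scene (310,134) and side (334,368), with the cup visibly lower. I'll measure how far it dropped by comparing rim patches with the pictures taken before contact.

```bash
python3 - <<'E'
from h import *
a=pickle.load(open("c.pkl","rb"));s,d=pickle.load(open("d.pkl","rb"))
up=lambda I:cv2.resize(cv2.cvtColor(I,cv2.COLOR_RGB2GRAY),None,fx=8,fy=8,interpolation=cv2.INTER_CUBIC)
c=(.4947,-.2284,.106)
for n,I,boxes in(("scene",s,[(295,130,12,14),(314,130,12,14)]),("side",d,[(311,350,14,30),(345,350,12,30),(320,372,28,18)])):
    A=up(a[n]["pixels"]);B=up(I["pixels"])
    mm=proj(I,(c[0],c[1],.100))-proj(I,c);print(n,"px for 6mm",mm)
    for x,y,w,h in boxes:
        T=A[y*8:(y+h)*8,x*8:(x+w)*8]
        R=B[(y-2)*8:(y+h+8)*8,(x-2)*8:(x+w+2)*8]
        _,v,_,l=cv2.minMaxLoc(cv2.matchTemplate(R,T,cv2.TM_CCOEFF_NORMED));print(l[0]/8-2,l[1]/8-2,v)
E
```

```text
scene px for 6mm [-0.01857904  2.81944746]
-0.75 1.0 0.8917862176895142
0.75 1.375 0.9391776919364929
side px for 6mm [-0.11248136  2.92455769]
-0.5 3.75 0.9047445058822632
-0.25 2.75 0.972098708152771
-0.25 2.625 0.9344690442085266
```

```bash
for i in 1; do echo '[[[0,0,0.0003,0,0.01],[0,0,0,0,0.01],[0,0,0,0,0.01],[0,0,0,0,0.01],[0,0,0,0,0.01],[0,0,0,0,0.01],[0,0,0,0,0.01],[0,0,0,0,0.01],[0,0,0,0,0.01],[0,0,0,0,0.01]]]' > m.json && python3 nudge.py m.json >/dev/null; echo '[[[0,0,0,0,0.01],[0,0,0,0,0.01],[0,0,0,0,0.01],[0,0,0,0,0.01],[0,0,0,0,0.01],[0,0,0,0,0.01],[0,0,0,0,0.01],[0,0,0,0,0.01],[0,0,0,0,0.01],[0,0,0,0,0.01]]]' > m.json && python3 nudge.py m.json; done
python3 - <<'E'
from rig import env, readout, get_image
import numpy as np
F=[]
for i in range(55): get_image("side");F.append(readout.observe()["ft_force"])
o=readout.observe();print(np.mean(F,0),o["position"],o["time_s"],o["gripper_force"])
E
```

```text
time_s: 10.8
position: [0.4947, -0.2284, 0.209]
tool_rot: [[-0.0, 1.0, 0.0], [1.0, 0.0, -0.0], [-0.0, 0.0, -1.0]]
ft_force: [-1.0, -0.0, 4.9]
grip_width: 0.0194
gripper_force: 29.8
[-0.11692985  0.07901719  4.44198824] [ 0.49467455 -0.22839881  0.20903677] 13.55 29.821440471278038
```

The reading has held steady at about 5 N of contact force, or half-way, for over 4.5 s. Handing in.

```bash
python3 -c "
from rig import env, readout, get_image
print(env.close_job())"
```

```text
the job is handed in; nothing more can be done
None
```

The job is handed in at about 13.6 s: the long tube stands upright in the mixer cup, held at about 30 N a finger, with the cup pressed an estimated 6 mm of its 12 mm travel (about 5 N) for over 4.5 s and still held; the short tubes, flask and dish were not knowingly touched, though I did not check them in a final picture.

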